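# Open up the book rack

## Robot

A 6-joint arm with a two-finger parallel gripper is mounted at the origin on the work surface. World frame = base frame: x ahead of the robot, y to its left, z up, the work surface at z = 0. Lengths are in m, angles in rad, forces in N, time in s.
With the tool pointing down it reaches from about 0.35 to 0.85 m from the base axis. Payload 8.1 kg.
Tool frame: the origin (TCP) lies at the centre of the arm's flange, where the gripper is bolted on; the fingertips stand 186 mm ahead of it and the grasp point (between the pads) lies 167 mm ahead of it; z points along the fingers, y is the line along which they close (so a half turn about z gives the same grasp; the last joint's range is limited). The gripper opens to 93 mm and grips with 3 to 60 N. Pads are 15 mm wide; open, the fingers measure 128 mm over their backs; the gripper's body (75 mm by 188 mm) begins 65 mm behind the grasp point.
Start: joints at [1.189, 0.13, 1.488, -0, 1.523, -0.085], TCP at [0.175, 0.574, 0.405] pointing down, gripper open.
Joint ranges: [-2.96, 2.96], [-0.89, 2.26], [0.02, 2.5], [-1.34, 4.48], [0, 2.73], [-2.66, 2.66]. Speed limits (rad/s): [2.39, 2.39, 2.79, 3.14, 3.14, 3.14].

## Interface

Orientations are given as a rotation vector (axis times angle).
In Python, from plant import robot gives the robot as it stands.
- The arm moves only by the tool apply_moves, never from a script. Its argument "series" is a list of rows, each a list of 2 entries, a list of its own where there are three numbers: the shift along the tool's x, y, z in mm, then the turn, a rotation vector about the tool's x, y, z in rad. A call has 1 to 12 rows; each row shifts and turns the commanded pose from where the row before left it, along the tool's axes as they then stand; what a row does not reach is not made up. A row lasts 1/12 s, in which the tool goes at most 41.7 mm and 7.16 degrees, less where a joint would pass 70% of its speed; a pose out of reach is approached as far as the arm can. A call is refused whole if a number of a shift passes 41.7 or a number of a turn 0.125, either way. A call with a gripper value outside its range is refused whole. "claw" is the opening, from 0 (shut) to 1 (fully open), set as the call begins (left out, the last holds). The fingers move at their own pace and stop on an object; "newtons" is the grip in N (left out, the last holds). Time passes only in rows, so rows that do not move let the fingers close. It gives the time, the measured TCP pose, the force, the opening and the grip force at its end, in the units of the state.
- robot.read_state(): the state, without advancing time (a new reading comes with each control period).
- robot.read_camera(name): name is "scene" or "top" or "wrist"; returns (picture, depth): 480x640x3 uint8, blue, green, red; 480x640 float32, m along the optical axis (not along the pixel's ray), 0 where there is no reading.
- robot.calibration(name): a dict with "fx", "fy", "cx", "cy" (pixels), "D" ([k1, k2, p1, p2, k3] as OpenCV has them; the pictures are not rectified), "extrinsics" (4x4, takes a point from world to camera coordinates). Camera axes: x right, y down, z forward; pixel columns grow to the right and rows downward; lengths in m; the calibration is good to about 2 mm. A picture is of the moment at which its call begins: read the wrist's pose just before it. calibration takes no time and is no camera call; for the wrist camera it gives the pose at the moment of the call.
- robot.close_job(): hands the job in; it is judged then, once.
The state is a dict: "t": time; "q": joint angles; "dq": joint speeds; "joint_torque": joint torques, N m; "tool_pos": TCP position; "orientation": TCP orientation; "force": force on the tool from outside, world axes, zero at the start; "wrist_torque": the same for the moment, N m; "opening": finger opening in m; "gripper_force": force on a finger pad.
Only numpy, scipy, OpenCV 4.12 (cv2) and the standard library are available. Lean on these libraries where they do the work, as an engineer would, in place of code of your own. Each camera call takes 0.05 s, during which the arm holds its last target. There are 200 camera calls.

## Task

Make room in the book rack on the desk for the thick dictionary: press the orange thumb pad on the rack's sliding end down to free its ratchet and, keeping the pad down, push the sliding end back along its bar, away from the standing books, as far as it goes to the end stop. Then let the pad spring up so that the ratchet catches, and leave the books and everything else on the desk where they are.

Things in the scene. Friction and masses are not known exactly. Their poses are not given: they have to be found in the camera images.
- rack: Charcoal steel book rack, fixed, 150 mm wide (x), 430 mm long (y). Origin: centre of its underside, on the desk. Two runners, tops 16 mm up, carry the books; between them a slotted aluminium ratchet bar runs along y. Fixed end plate at y = -213 mm, end stop at y = +198 mm. +y is the direction in which the sliding end opens, away from the books. Its place and yaw (up to 0.45 rad) vary.
- pad_top (a point): Centre of the orange thumb pad's level pressing face, 155 mm above the desk when up; 60 mm across the bar (rack x), 51 mm along it (y). The pad goes straight down 10 mm (about 4 N rising to 9 N, then a hard stop) and springs up when let go. The ratchet is free from about 4 mm down: 6 to 9 mm is a good depth.
- pad_lip (a point): Middle of the upper edge of the lip turned up along the pad's edge farthest from the books: 28 mm from pad_top along rack +y, 15 mm above the pressing face, 60 mm wide, 5 mm thick, orange, moves with the pad. A fingertip standing on the pad bears on its inner face (25.5 mm from pad_top) to push the sliding end back.
- rack_stop (a point): Middle of the upper edge of the aluminium end stop's face that meets the sliding end, 24 mm above the desk. When the sliding end is fully back, pad_top is 60 mm short of this point along rack y.
- follower (a joint): Position of the sliding end along the bar, m: grows away from the books (rack +y), 0.150 at the end stop, starts at 0 to 0.05. Pad up: ratchet teeth every 12 mm lock it against opening (a few mm of play). Pad down: it slides with about 1 N. Its steel plate (125 mm wide, 4 mm thick, top 160 mm above the desk) stands 40 mm on the book side of the pad's middle.
- release (a joint): How far the thumb pad is pressed, m: 0 up (ratchet caught), 0.010 fully down.
- book_teal: Teal book standing in the rack next to the fixed end, 115 x 50 x 165 mm, loose. Origin: centre of its foot.
- book_red: Red book standing in the rack, in the middle, 110 x 44 x 155 mm, loose. Origin: centre of its foot.
- book_grey: Grey book standing in the rack, the one nearest the sliding end, 118 x 52 x 160 mm, loose; it stands by itself. Origin: centre of its foot.
- dictionary: Thick dark blue dictionary, 125 x 175 x 60 mm, lying flat on the desk beside the rack, on the robot's right; it stays there. Origin: centre of its underside.
- mug: White mug, 80 mm wide, 92 mm high, standing near the rack. Origin: centre of its underside.
- pen_pot: Black pen pot, 76 mm wide and 100 mm high, with pens up to about 170 mm, standing near the rack. Origin: centre of its underside.
- stapler: Red and black stapler, 34 x 130 x 56 mm, lying near the rack. Origin: centre of its underside.

How it is judged:
On the way, in this order (a step that is already met when the one before it is completed fails the run):
1. the thumb pad is pressed down far enough to free the ratchet, with the sliding end still where it started (value of joint release above 0.0038 m and distance of pad_top from where it was at the start of the episode below 0.03 m), for 0.1 s.
2. the sliding end is pushed back to the end stop (value of joint follower above 0.138 m), for 0.1 s.
At the end, for the whole second after the job is handed in: The sliding end rests within 12 mm of the end stop with its thumb pad up again (within 2.5 mm), so the ratchet has caught; the three books stand upright and, like the dictionary, mug, pen pot and stapler, are within 20 mm of where they were (value of joint follower above 0.138 m and value of joint release below 0.0025 m and velocity of joint follower between -0.005 and 0.005 m/s and distance of each of book_teal, book_red, book_grey, dictionary, mug, pen_pot, stapler from where it was at the start of the episode below 0.02 m and angle between each of book_teal, book_red, book_grey, dictionary, mug, pen_pot, stapler's own z axis and vertical below 0.1 rad and linear speed of each of book_teal, book_red, book_grey below 0.02 m/s); the robot touches nothing.
It fails at once if a standing book is pushed, lifted or carried more than 20 mm from its place (distance of any of book_teal, book_red, book_grey from where it was at the start of the episode above 0.02 m).
It fails at once if a standing book is tipped by more than about 10 degrees (angle between any of book_teal, book_red, book_grey's own z axis and vertical above 0.18 rad).
It fails at once if the dictionary, mug, pen pot or stapler is pushed, lifted or carried more than 20 mm from its place (distance of any of dictionary, mug, pen_pot, stapler from where it was at the start of the episode above 0.02 m).
It also fails if it takes over 38 s, if anything falls off the work surface, if the arm or the gripper's body presses on something with over 40 N, if the wrist force passes 120 N, or if a joint passes its speed limit or range.

## Working session

There is one attempt and no reset: what is moved stays moved. The work goes in short steps, Python scripts to look and compute and a tool call to move; the robot and the scene stay as the last step left them, time stands still between calls to the robot, and variables do not carry over. Pictures are saved under pics/ and viewed, at most 10 in all, crops included, and the job is handed in when it is done.

Besides the shell and the picture viewer there is one more tool, called as name(argument=value, ...) on one line, values as JSON. apply_moves: Moves the arm, as the interface text tells. Its arguments: {"type":"object","properties":{"series":{"type":"array"},"claw":{"type":"number"},"newtons":{"type":"number"}},"required":["series"]}

```bash
ls; mkdir -p pics
cat > h.py <<'E'
import numpy as np, cv2
from plant import robot
def shot(n,f):
    c=robot.calibration(n); im,d=robot.read_camera(n); cv2.imwrite(f'pics/{f}.png',im); np.savez(f'pics/{f}.npz',im=im,d=d,**{k:np.array(v) for k,v in c.items()}); return im,d,c
def load(f): 
    z=np.load(f'pics/{f}.npz'); return z['im'],z['d'],z
def world(c,u,v,z):
    K=np.array([[c['fx'],0,c['cx']],[0,c['fy'],c['cy']],[0,0,1.]])
    p=cv2.undistortPoints(np.array([[[u,v]]],float),K,np.array(c['D'],float))[0,0]
    T=np.linalg.inv(c['extrinsics']); return (T@np.array([p[0]*z,p[1]*z,z,1]))[:3]
E
python3 - <<'E'
from h import *
for n in ('top','scene'): shot(n,n+'0')
s=robot.read_state(); print(s)
E
```

```text
pics
{'t': 0.1, 'q': array([ 1.18860551e+00,  1.31084964e-01,  1.48916431e+00, -3.28481526e-05,
        1.52300392e+00, -8.54085037e-02]), 'dq': array([ 0.00070531, -0.0010454 , -0.0026841 ,  0.00122396, -0.00078724,
       -0.00048167]), 'joint_torque': array([ 1.32939407e-03, -5.61336029e+01, -4.93098164e+01,  7.70643004e-02,
        2.91320012e-02, -3.99557268e-05]), 'tool_pos': array([0.1753794 , 0.57358118, 0.40379583]), 'orientation': array([-4.64420761e-01, -3.10671768e+00,  2.54905931e-03]), 'force': array([ 0.97174987, -0.34183804,  0.27603153]), 'wrist_torque': array([-0.04905209,  0.00221068,  0.03900374]), 'gripper_force': 0.0, 'opening': 0.09272226005357734}
```

View pics/top0.png

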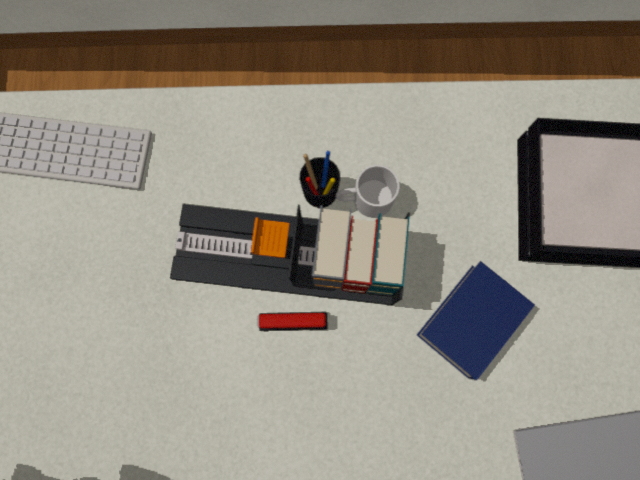

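View pics/scene0.png

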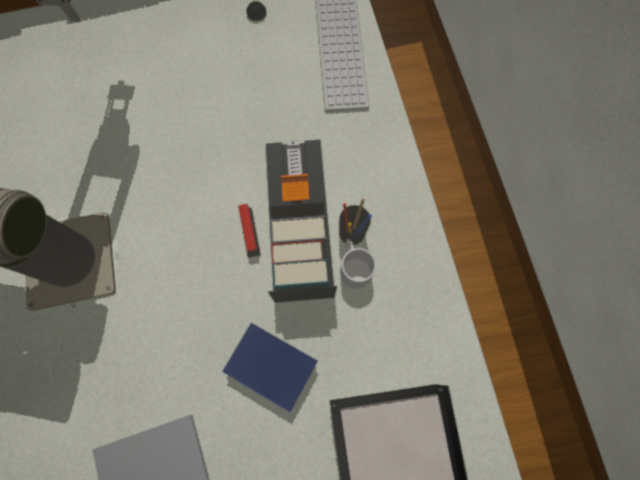

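The top view shows the orange pad at about (272,238), the end stop at (180,242), books at columns 315–410, the stapler at (293,321) and the pen pot at (320,183). The scene view agrees, with the pad at (295,188). Next I'll measure the pad and the rack's direction using depth.

```bash
cat >> h.py <<'E'
def cloud(c,d,m):
    v,u=np.nonzero(m&(d>0)); K=np.array([[c['fx'],0,c['cx']],[0,c['fy'],c['cy']],[0,0,1.]])
    p=cv2.undistortPoints(np.stack([u,v],-1)[:,None].astype(float),K,np.array(c['D'],float))[:,0]
    z=d[v,u]; P=np.c_[p*z[:,None],z,np.ones(len(z))]; return (P@np.linalg.inv(c['extrinsics']).T)[:,:3],u,v
def orange(im):
    h=cv2.cvtColor(im,cv2.COLOR_BGR2HSV); return cv2.inRange(h,(8,180,120),(22,255,255))>0
def pad(f):
    im,d,c=load(f); m=orange(im); n,l,s,_=cv2.connectedComponentsWithStats(m.astype(np.uint8)); k=1+s[1:,4].argmax()
    P,u,v=cloud(c,d,l==k); print(f,'box',s[k],'z pct',np.percentile(P[:,2],[2,10,25,50,75,90,98]).round(4))
    for lo,hi,t in((.135,.161,'face'),(.163,.18,'lip')):
        q=P[(P[:,2]>lo)&(P[:,2]<hi)]
        if len(q)>5:
            r=cv2.minAreaRect((q[:,:2]*1000).astype(np.float32)); print(t,len(q),q.mean(0).round(4),r)
E
python3 - <<'E'
from h import *
pad('top0'); pad('scene0')
im,d,c=load('top0')
for t,u,v in(('stopL',180,242),('cornerNearLeft',172,279),('cornerFarLeft',183,206),('stapL',262,321),('stapR',325,321),('pot',320,183),('booktop_g',333,240),('red',361,255),('teal',392,250),('desk',100,300),('plateTopFar',299,208),('plateTopNear',294,282),('tealR far',408,218),('tealR near',402,290)): print(t,world(c,u,v,d[v,u]).round(4))
E
```

```text
top0 box [258 220  31  37 964] z pct [0.1522 0.1535 0.1545 0.1555 0.1566 0.1575 0.1587]
face 962 [ 0.5912 -0.0035  0.1555] ((591.5558471679688, -3.238779067993164), (46.92062759399414, 59.93049240112305), 81.81703186035156)
scene0 box [282 180  27  21 489] z pct [0.1506 0.1522 0.1531 0.1543 0.1552 0.1566 0.1582]
face 488 [ 0.5927 -0.0045  0.1543] ((592.8665771484375, -3.7410125732421875), (47.444278717041016, 58.398231506347656), 83.42013549804688)
stopL [0.6134 0.1876 0.0252]
cornerNearLeft [0.5453 0.2072 0.0017]
cornerFarLeft [0.6866 0.186  0.0173]
stapL [0.4589 0.0267 0.0526]
stapR [ 0.4569 -0.0876  0.0455]
pot [ 0.7305 -0.0833  0.0069]
booktop_g [ 0.5825 -0.1037  0.1734]
red [ 0.5577 -0.1493  0.1665]
teal [ 0.5629 -0.1992  0.1783]
desk [0.5072 0.3451 0.0027]
plateTopFar [ 0.6412 -0.0479  0.1603]
plateTopNear [ 0.5277 -0.0326  0.0608]
tealR far [ 0.6152 -0.2275  0.1808]
tealR near [ 0.501  -0.2172  0.1429]
```

Run:
```python
from h import *
im,d,c=load('top0'); cv2.imwrite('pics/topcrop.png',cv2.resize(im[190:310,165:325],None,fx=5,fy=5,interpolation=cv2.INTER_CUBIC))
```

```text
(no output)
```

View pics/topcrop.png

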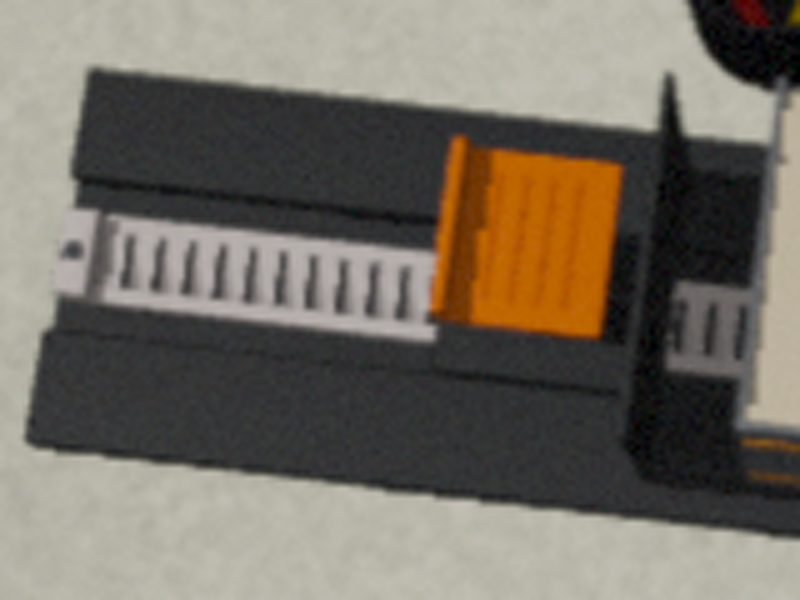

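The enlarged crop shows the lip at columns 435–465 and the level face out to column 620 on its book side. The rack's far edge runs from (90,68) to (770,140), and the stop's face is near column 100, row 250. I'll intersect these pixel rays with the known heights.

Run:
```python
from h import *
im,d,c=load('top0')
def onz(x,y,z):
    u=165+(x+.5)/5-.5; v=190+(y+.5)/5-.5
    a=world(c,u,v,0.); b=world(c,u,v,1.); return a+(b-a)*(z-a[2])/(b[2]-a[2])
def yaw(p,q): e=p-q; return np.arctan2(-e[0],e[1])
r1=onz(90,68,.016); r2=onz(770,140,.016); print('far edge',r1,r2,'yaw',yaw(r1,r2))
r3=onz(30,443,.016); r4=onz(620,500,.016); print('near edge',r3,r4,'yaw',yaw(r3,r4))
A=onz(622,163,.155);B=onz(602,337,.155); L=onz(462,135,.170);M=onz(437,320,.170); S=onz(100,252,.024)
e=A-B; print('face edge',A,B,np.linalg.norm(e),'yaw',np.arctan2(e[1],e[0])); e=L-M; print('lip',L,M,np.linalg.norm(e),'yaw',np.arctan2(e[1],e[0]))
for y in(yaw(r1,r2),):
    ey=np.array([-np.sin(y),np.cos(y),0]); ex=np.array([np.cos(y),np.sin(y),0]); print('ey',ey)
    for n,p in dict(faceedge=(A+B)/2,lip=(L+M)/2,stop=S,r1=r1,r3=r3,padc=np.array([.5912,-.0035,0])).items(): print(n,'x',p@ex,'y',p@ey)
```

```text
far edge [0.69265672 0.1872836  0.016     ] [ 0.65773146 -0.07922943  0.016     ] yaw -0.13030270257720108
near edge [0.54505348 0.20595598 0.016     ] [ 0.51865607 -0.01963234  0.016     ] yaw -0.11648611825883393
face edge [ 0.61820713 -0.03050234  0.155     ] [ 0.55890868 -0.02334006  0.155     ] 0.05972942266995978 yaw -0.12020136189236512
lip [0.62551742 0.02172481 0.17      ] [0.5632782  0.02975183 0.17      ] 0.0627547068858297 yaw -0.12826235444280518
ey [0.12993429 0.99152261 0.        ]
faceedge x 0.5870664533165214 y 0.04978087551219288
lip x 0.5860145793738166 y 0.10275277959537857
stop x 0.5888236883183258 y 0.2578197887497847
r1 x 0.6624502334072097 y 0.2756957775740734
r3 x 0.5136721022720153 y 0.2750311455154737
padc x 0.5866429356689028 y 0.07334682017491612
```

apply_moves(series=[[[0,0,-30],[0,0,0]],[[0,0,-10],[0,0,0]]], claw=0)

```text
t: 0.27
tool_pos: [0.1755, 0.5738, 0.4468]
orientation: [0.464, 3.107, 0.002]
force: [0.9, 1.0, 1.4]
opening: 0.0839
gripper_force: 0.0
```

Everything agrees: yaw is about -0.125, pad_top is at (0.592, -0.002), the pad edge measures 60 mm and the stop is 183 mm further on, so the travel is about 123 mm. Next is an arc to above the pad, turning the tool's y onto rack x.

apply_moves(series=[[[-31.9,1,1],[0,0,0.0583]],[[-31.9,1,1],[0,0,0.0583]],[[-31.9,1,1],[0,0,0.0583]],[[-31.9,1,1],[0,0,0.0583]],[[-31.9,1,1],[0,0,0.0583]],[[-31.9,1,1],[0,0,0.0583]],[[-31.9,1,1],[0,0,0.0583]],[[-31.9,1,1],[0,0,0.0583]],[[-31.9,1,1],[0,0,0.0583]],[[-31.9,1,1],[0,0,0.0583]],[[-31.9,1,1],[0,0,0.0583]],[[-31.9,1,1],[0,0,0.0583]]])

```text
t: 1.27
tool_pos: [0.4892, 0.3651, 0.4327]
orientation: [1.505, 2.757, 0.001]
force: [0.7, 0.3, 0.1]
opening: 0.0046
gripper_force: 0.0
```

apply_moves(series=[[[-31.9,1,1],[0,0,0.0583]],[[-31.9,1,1],[0,0,0.0583]],[[-31.9,1,1],[0,0,0.0583]],[[-31.9,1,1],[0,0,0.0583]],[[-31.9,1,1],[0,0,0.0583]],[[-31.9,1,1],[0,0,0.0583]],[[-31.9,1,1],[0,0,0.0583]],[[-31.9,1,1],[0,0,0.0583]],[[-31.9,1,1],[0,0,0.0583]],[[-31.9,1,1],[0,0,0.0583]],[[-31.9,1,1],[0,0,0.0583]],[[-31.9,1,1],[0,0,0.0583]]])

```text
t: 2.27
tool_pos: [0.5938, 0.0045, 0.4208]
orientation: [2.359, 2.074, 0.001]
force: [0.4, -0.3, -0.8]
opening: 0.0003
gripper_force: 0.0
```

apply_moves(series=[[[0,0,0],[0,0,0]],[[0,0,0],[0,0,0]],[[0,0,0],[0,0,0]]])

```text
t: 2.52
tool_pos: [0.5937, 0.0062, 0.4209]
orientation: [-2.356, -2.078, -0.001]
force: [-0.1, 0.6, 0.2]
opening: 0.0006
gripper_force: 0.0
```

Run:
```python
from h import *
from scipy.spatial.transform import Rotation as Ro
s=robot.read_state(); R=Ro.from_rotvec(s['orientation']).as_matrix(); print(s['t'],s['tool_pos'],R.round(4),s['force'],s['opening'])
shot('wrist','w1'); pad('w1'); shot('top','top1')
im,d,c=load('top1'); cv2.imwrite('pics/top1b.png',im)
```

```text
2.5167 [0.59372692 0.00621098 0.42087831] [[ 1.247e-01  9.922e-01  5.000e-04]
 [ 9.922e-01 -1.247e-01  5.000e-04]
 [ 5.000e-04  4.000e-04 -1.000e+00]] [-0.14497092  0.60106661  0.20038438] 0.0006092270698317841
w1 box [ 264  220   97   81 6802] z pct [0.1532 0.1539 0.1544 0.1549 0.1557 0.1685 0.1701]
face 5746 [5.915e-01 3.000e-04 1.548e-01] ((591.588134765625, 0.6791858673095703), (56.309417724609375, 60.10563278198242), 82.56793975830078)
lip 954 [0.5954 0.0263 0.1686] ((595.1305541992188, 25.739498138427734), (5.696354389190674, 58.54950714111328), 81.95581817626953)
```

View pics/w1.png

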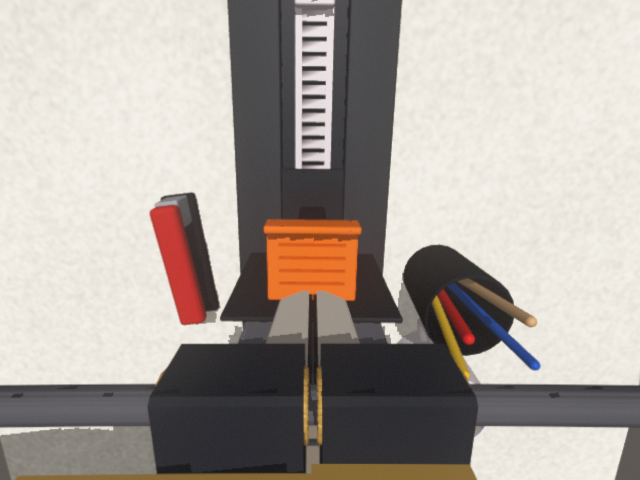

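The wrist view shows the pad at (312,262) with the lip at row 227. It gives pad_top as (0.592, -0.0015), matching the earlier estimate. The fingertip stands 8 mm toward the lip with the yaw aligned, so I'll descend 74 mm and then press.

apply_moves(series=[[[0,0,20],[0,0,0]],[[0,0,22],[0,0,0]],[[0,0,18],[0,0,0]],[[0,0,10],[0,0,0]],[[0,0,4],[0,0,0]],[[0,0,0],[0,0,0]],[[0,0,0],[0,0,0]]])

```text
t: 3.2
tool_pos: [0.594, 0.0065, 0.3477]
orientation: [2.355, 2.079, 0.001]
force: [-0.1, -0.2, -0.1]
opening: 0.0006
gripper_force: 0.0
```

apply_moves(series=[[[0,0,3],[0,0,0]],[[0,0,3],[0,0,0]],[[0,0,2],[0,0,0]],[[0,0,2],[0,0,0]],[[0,0,0],[0,0,0]],[[0,0,0],[0,0,0]]])

```text
t: 3.7
tool_pos: [0.5941, 0.006, 0.338]
orientation: [2.355, 2.077, 0.003]
force: [-1.0, 0.9, 6.3]
opening: 0.0006
gripper_force: 3.0
```

apply_moves(series=[[[0,0,2],[0,0,0]],[[0,0,1.5],[0,0,0]],[[0,0,0],[0,0,0]],[[0,0,0],[0,0,0]],[[0,0,0],[0,0,0]]])

```text
t: 4.12
tool_pos: [0.5941, 0.006, 0.3349]
orientation: [2.355, 2.077, 0.003]
force: [-1.2, 0.7, 7.3]
opening: 0.0003
gripper_force: 3.7
```

Run:
```python
from h import *
F=[]
for i in range(4): shot('wrist','w2'); F.append(robot.read_state()['force'])
print(np.mean(F,0)); pad('w2'); print(robot.read_state()['tool_pos'])
im,d,c=load('w2'); cv2.imwrite('pics/w2c.png',cv2.resize(im[180:340,220:420],None,fx=3,fy=3))
```

```text
[-1.18778131  0.8163937   6.98342316]
w2 box [ 239  259  143   84 6932] z pct [0.146  0.1474 0.148  0.1488 0.1605 0.163  0.1638]
face 5223 [0.5924 0.0138 0.1498] ((592.6473999023438, 8.136001586914062), (42.13982009887695, 59.933860778808594), 82.48859405517578)
lip 689 [0.5953 0.0261 0.1635] ((595.1638793945312, 26.304697036743164), (4.804348468780518, 58.52021789550781), 81.96372985839844)
[0.59412894 0.00603025 0.33491409]
```

View pics/w2c.png

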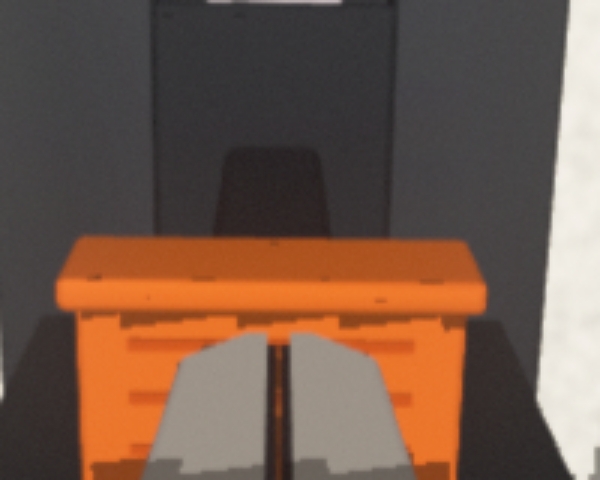

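The crop shows the fingertips standing on the pad just behind the lip. Depth puts the face at 0.1485, so it is about 6.5 mm down and the slide hasn't moved. I'll push back along tool x.

apply_moves(series=[[[2,0,0.4],[0,0,0]],[[3,0,0],[0,0,0]],[[4,0,0],[0,0,0]],[[5,0,0],[0,0,0]],[[6,0,0],[0,0,0]],[[6,0,0],[0,0,0]],[[6,0,0],[0,0,0]],[[6,0,0],[0,0,0]],[[5,0,0],[0,0,0]],[[4,0,0],[0,0,0]],[[2,0,0],[0,0,0]],[[0,0,0],[0,0,0]]])

```text
t: 5.32
tool_pos: [0.6006, 0.055, 0.3348]
orientation: [2.354, 2.077, 0.005]
force: [1.0, 1.5, 7.8]
opening: 0.0008
gripper_force: 3.7
```

Run:
```python
from h import *
shot('wrist','w3'); pad('w3'); s=robot.read_state(); print(s['t'],s['tool_pos'],s['force'])
```

```text
w3 box [ 239  259  143   85 6967] z pct [0.1457 0.1474 0.1479 0.1488 0.1603 0.1629 0.1637]
face 5254 [0.5992 0.0628 0.1498] ((599.3871459960938, 57.228214263916016), (42.588958740234375, 59.941001892089844), 82.99104309082031)
lip 634 [0.602  0.0751 0.1635] ((601.900146484375, 75.18988800048828), (4.761691570281982, 58.6458854675293), 82.18096160888672)
5.3667 [0.60057664 0.05494166 0.33486945] [0.21349948 1.39110829 7.24034912]
```

The slide follows the fingertip by friction and has moved 49 mm with the pad still down. About 74 mm remains.

apply_moves(series=[[[2,0,0],[0,0,0]],[[4,0,0],[0,0,0]],[[6,0,0],[0,0,0]],[[7,0,0],[0,0,0]],[[8,0,0],[0,0,0]],[[8,0,0],[0,0,0]],[[8,0,0],[0,0,0]],[[7,0,0],[0,0,0]],[[6,0,0],[0,0,0]],[[4,0,0],[0,0,0]],[[2,0,0],[0,0,0]],[[0,0,0],[0,0,0]]])

```text
t: 6.37
tool_pos: [0.6087, 0.1166, 0.3353]
orientation: [2.353, 2.076, 0.007]
force: [3.2, 0.4, 7.1]
opening: 0.0002
gripper_force: 3.6
```

apply_moves(series=[[[2,0,0],[0,0,0]],[[2,0,0],[0,0,0]],[[2,0,0],[0,0,0]],[[2,0,0],[0,0,0]],[[1,0,0],[0,0,0]],[[1,0,0],[0,0,0]],[[1,0,0],[0,0,0]],[[1,0,0],[0,0,0]],[[1,0,0],[0,0,0]],[[0,0,0],[0,0,0]]])

```text
t: 7.2
tool_pos: [0.6104, 0.1289, 0.3353]
orientation: [2.354, 2.075, 0.007]
force: [2.9, -0.7, 7.2]
opening: 0.0006
gripper_force: 3.6
```

Run:
```python
from h import *
shot('wrist','w4'); pad('w4'); s=robot.read_state(); print(s['t'],s['tool_pos'],s['force'])
```

```text
w4 box [ 239  259  144   83 6859] z pct [0.1464 0.1478 0.1484 0.1492 0.161  0.1634 0.1642]
face 5121 [0.6095 0.1367 0.1501] ((609.7056274414062, 131.21136474609375), (41.35661697387695, 59.873191833496094), 82.18086242675781)
lip 1053 [0.6126 0.1489 0.1636] ((612.1700439453125, 148.98416137695312), (4.998776912689209, 58.9875602722168), 81.99615478515625)
7.25 [0.61037517 0.12891829 0.33526331] [ 2.86468177 -1.47829094  7.69159575]
```

apply_moves(series=[[[1,0,0.3],[0,0,0]],[[1,0,0.3],[0,0,0]],[[1,0,0],[0,0,0]],[[1,0,0],[0,0,0]],[[1,0,0],[0,0,0]],[[1,0,0],[0,0,0]],[[0,0,0],[0,0,0]]])

```text
t: 7.83
tool_pos: [0.6107, 0.134, 0.3341]
orientation: [2.354, 2.075, 0.002]
force: [0.8, -5.8, 8.0]
opening: 0.0003
gripper_force: 3.8
```

Run:
```python
from h import *
shot('wrist','w5'); pad('w5'); s=robot.read_state(); print(s['t'],s['tool_pos'],s['force'])
```

```text
w5 box [ 241  268  143   76 5829] z pct [0.1448 0.1467 0.1473 0.1491 0.161  0.1623 0.163 ]
face 4328 [0.6106 0.1401 0.15  ] ((610.1936645507812, 133.818115234375), (37.60996627807617, 59.80186080932617), 82.00299072265625)
lip 121 [0.6121 0.1497 0.1633] ((612.154541015625, 149.78582763671875), (4.126620769500732, 57.90975570678711), 82.62117004394531)
7.8833 [0.61066107 0.13398736 0.33410543] [-0.24226872 -5.27169655  7.69905222]
```

The slide has stopped after about 124 mm. The fingertip now slips against 5.5 N of reaction, so it is at the end stop. I'll lift straight up.

apply_moves(series=[[[0,0,-2],[0,0,0]],[[0,0,-3],[0,0,0]],[[0,0,-4],[0,0,0]],[[0,0,-6],[0,0,0]],[[0,0,-12],[0,0,0]],[[0,0,-20],[0,0,0]],[[0,0,-20],[0,0,0]],[[0,0,-10],[0,0,0]],[[0,0,0],[0,0,0]],[[0,0,0],[0,0,0]]])

```text
t: 8.72
tool_pos: [0.61, 0.1352, 0.4098]
orientation: [2.355, 2.078, 0.002]
force: [-0.7, -0.4, -0.3]
opening: 0.0002
gripper_force: 0.0
```

Run:
```python
from h import *
shot('wrist','w6'); pad('w6'); s=robot.read_state(); print(s['t'],s['tool_pos'],s['force'])
shot('top','top6')
```

```text
w6 box [ 264  232  102   83 5953] z pct [0.1532 0.1539 0.1544 0.155  0.156  0.169  0.1701]
face 4785 [0.6093 0.1266 0.1549] ((608.832763671875, 124.5235366821289), (55.41444778442383, 59.727481842041016), 82.17967224121094)
lip 1059 [0.6125 0.1498 0.1685] ((612.2733764648438, 149.10122680664062), (5.61676549911499, 59.399864196777344), 81.98828125)
8.7667 [0.60970675 0.13513144 0.40842081] [ 0.44071802  0.18582585 -0.10696882]
```

View pics/w6.png

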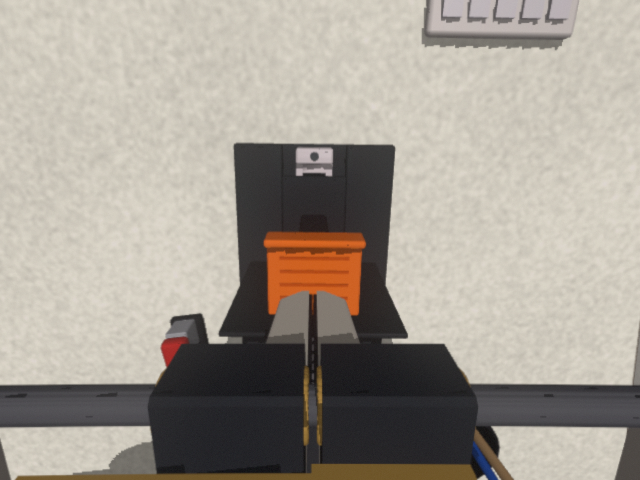

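View pics/top6.png

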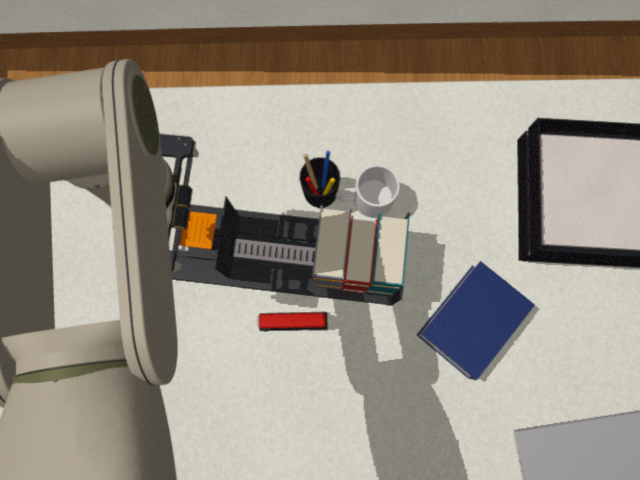

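The wrist view shows the slide against the stop at (314,172), with the pad back up at 0.155 m. In the top view the books, pot, mug, stapler and dictionary are at the same pixels as before. The arm is clear, so I'll hand it in.

```bash
python3 -c "
from plant import robot
print(robot.close_job())"
```

```text
the job is handed in; nothing more can be done
None
```

I pushed the sliding end about 124 mm back to the end stop and the thumb pad sprang up again. The books and other objects look unmoved in the top view, and the job is handed in at about 9 s of the 38 s allowed; no verdict was returned.

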